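Clear the sloping painting board

ROBOT

A 6-joint arm with a two-finger parallel gripper is mounted at the origin on the work surface. World frame = base frame: x ahead of the robot, y to its left, z up, the work surface at z = 0. Lengths are in m, angles in rad, forces in N, time in s.
With the tool pointing down it reaches from about 0.35 to 0.975 m from the base axis. Payload 4.9 kg.
Tool frame: the origin (TCP) lies at the very end of the fingers, on their centre line; the grasp point (between the pads) lies 19 mm behind it; z points along the fingers, y is the direction in which the jaws open and shut (so a half turn about z gives the same grasp; the last joint's range is limited). The gripper opens to 85 mm and grips with 20 to 120 N. Pads are 22 mm wide; open, the fingers measure 114 mm over their backs; the gripper's body (76 mm by 85 mm) begins 54 mm behind the grasp point. The pads swing forward as they close: fully open they stand 13 mm farther back than shut.
Start: joints at [-1.41, 0.053, 1.613, -0, 1.476, -0.119], TCP at [0.173, -0.601, 0.231] pointing down, gripper open.
Joint ranges: [-3.01, 3.01], [-1.01, 2.22], [0.06, 2.58], [-1.02, 4.17], [0.09, 2.62], [-3.14, 3.14]. Speed limits (rad/s): [2.57, 2.57, 3.14, 3.14, 3.14, 3.14].

INTERFACE

Orientations are given as [roll, pitch, yaw] about the fixed x, y, z axes, in that order (R = Rz(yaw) Ry(pitch) Rx(roll)).
In Python, from station import robot gives the robot as it stands.
- The arm moves only by the tool step_arm, never from a script. Its argument "targets" is a list that holds one entry, the list of rows, each a list of 7 numbers: the finger opening in mm, from 0 to 85.4, then the shift along the tool's x, y, z in mm, then the turn, a rotation vector about the tool's x, y, z in rad. In form: [[[jaw, x, y, z, ax, ay, az], ...]]. A call has 1 to 5 rows; each row shifts and turns the commanded pose from where the row before left it, along the tool's axes as they then stand; what a row does not reach is not made up. A row lasts 1/10 s, in which the tool goes at most 50 mm and 8.59 degrees, less where a joint would pass 70% of its speed; a pose out of reach is approached as far as the arm can. A call with a gripper value outside its range is refused whole. The fingers move at their own pace and stop on an object; the grip force is fixed at half the most. Time passes only in rows, so rows that do not move let the fingers close. It gives the time, the measured TCP pose, the force and the opening at its end, in the units of the state.
- robot.get_obs(): the state, without advancing time (a new reading comes with each control period).
- robot.capture(name): name is "side" or "top" or "wrist"; returns the picture (480x640x3 uint8, red, green, blue); there is no depth.
- robot.camera_model(name): a dict with "mtx" (3x3 intrinsics, pixels), "dist" ([k1, k2, p1, p2, k3] as OpenCV has them; the pictures are not rectified), "R" (3x3) and "t" (3): a world point X has camera coordinates R X + t; the wrist camera has in their place "tool_from_camera" (4x4, takes a point from camera to tool coordinates, whose origin is the TCP and whose axes are the flange's). Camera axes: x right, y down, z forward; pixel columns grow to the right and rows downward; lengths in m; the calibration is good to about 2 mm. A picture is of the moment at which its call begins: read the wrist's pose just before it. camera_model takes no time and is no camera call.
- robot.close_job(): hands the job in, once; it reports no verdict.
The state is a dict: "time_s": time; "joint_positions": joint angles; "joint_velocities": joint speeds; "effort": joint torques, N m; "tcp_pos": TCP position; "eef_rot": TCP orientation; "force": force on the tool from outside, world axes, zero at the start; "wrist_torque": the same for the moment, N m; "width": opening from 0.0 (shut) to 1.0 (fully open).
Only numpy, scipy, OpenCV 4.12 (cv2) and the standard library are available. Lean on these libraries where they do the work, as an engineer would, in place of code of your own. Each camera call takes 0.05 s, during which the arm holds its last target.

TASK

Clear the sloping painting board for the next painting: set the closed fan down in both forks of the fan stand, lying level and sticking out about evenly at the two ends, and lay the capped brush down in the wooden tray so that it lies flat on its floor. Put both down gently rather than dropping them, and leave the bowl, the ink stone and the glue stick where they are.

Things in the scene. Friction and masses are not known exactly. Their poses are not given: they have to be found in the camera images.
- board: Fixed painting board of pale wood on short legs, 290 mm wide (y) and 190 mm up the slope. Its flat upper face slopes at 35 degrees to the table, rising along the body's +x; the low edge is away from the robot. Origin on the table under the middle of the board, z up. Low edge 60 mm, high edge 169 mm above the table.
- board_face (a point): Middle of the board's upper face, 115 mm above the table (axes as board). Two rows of stop strips, 10 mm high, 8 mm wide, run along y, centred 50 mm down the slope (fan's row) and 30 mm up the slope (brush's row) from here; each has a gap of 120 mm in its middle for fingers. Fan and brush lie along y against the upper side of their strips.
- fan_center (a point): Closed folding fan, a rigid bar with dark wooden guards on its two long sides (+-x), white paper pleats between them and a small brass rivet near its -y end: 230 mm long (its y), 26 mm wide (its x), 20 mm thick (its z), about 90 g. The point is the centre of the bar. It starts lying in the lower row of the board with its z square to the sloping face and its x pointing up the slope.
- brush_center (a point): Capped writing brush, a rigid round stick 220 mm long (its y): handle 12 mm in diameter over the middle 130 mm, and thicker ends 16 mm in diameter: a pale cap 60 mm long at +y and a collar 30 mm long at -y; about 50 g. The point is on the axis at half length. It starts lying in the upper row of the board; it may roll about its y axis.
- stand_seat (a point): Fixed fan stand of dark wood: base 180 by 90 by 15 mm, two posts 130 mm apart along x, each ending in a fork open at the top. The point is midway between the forks at the height of their seats, 90 mm above the table; z up. Forks are 12 mm thick along x; prongs 12 mm above the seat, 38 mm apart (inner faces, along y), 50 mm over all. Clear between the posts.
- tray_in (a point): Fixed low open wooden tray, 280 mm (x) by 120 mm (y) by 25 mm high outside, walls 5 mm. The point is the centre of its inner floor, 5 mm above the table; z up.
- water_bowl: Bystander: loose blue porcelain bowl, 110 mm across the rim, 55 mm high. Origin at the centre of its underside.
- ink_stone: Bystander: loose dark flat ink stone, 75 by 110 by 24 mm. Origin at the centre of its underside.
- glue_stick: Bystander: loose glue stick standing upright, 32 mm in diameter, 95 mm high. Origin at the centre of its underside.

How it is judged:
By the outcome, as a careful person would: the job done as asked, in the order asked, and still so for the second after the job is handed in, with the robot touching nothing.
It also fails if it takes over 62 s, if anything falls off the work surface, if the arm or the gripper's body presses on something with over 40 N, if the wrist force passes 120 N, or if a joint passes its speed limit or range.

## Working session

There is one attempt and no reset: what is moved stays moved. The work goes in short steps, Python scripts to look and compute and a tool call to move; the robot and the scene stay as the last step left them, time stands still between calls to the robot, and variables do not carry over. Pictures are saved under pics/ and viewed, and the job is handed in when it is done.

Besides the shell and the picture viewer there is one more tool, called after "Request:" as a command line: name --argument value ..., lists and objects as JSON in quotes. step_arm: Moves the arm, as the interface text tells. Its arguments: {"type":"object","properties":{"targets":{"type":"array","items":{"type":"array","items":{"type":"array","items":{"type":"number"}}}}},"required":["targets"]}

```bash
mkdir -p pics; ls; python3 - <<'E'
from station import robot
import cv2
o=robot.get_obs(); print(o)
for n in ["side","top"]:
    im=robot.capture(n); cv2.imwrite(f"pics/{n}0.png",im[:,:,::-1])
    m=robot.camera_model(n); print(n,m)
print(robot.camera_model("wrist"))
E
```

```text
pics
{'time_s': 0.0, 'joint_positions': array([-1.40999232e+00,  5.33433094e-02,  1.61431465e+00,  2.81314937e-05,
        1.47600590e+00, -1.18985439e-01]), 'joint_velocities': array([-0.00108414, -0.00145932, -0.0009141 ,  0.00084303,  0.00070804,
        0.00106207]), 'effort': array([-2.69561591e-03, -3.93687415e+01, -3.70181608e+01, -1.99059573e-04,
        7.17474803e-03,  7.45482652e-06]), 'tcp_pos': array([ 0.17251053, -0.60006237,  0.23005909]), 'eef_rot': array([-3.13953942e+00, -2.73662847e-04,  2.79786469e-01]), 'force': array([-0.13832714,  0.28010995,  0.40288907]), 'wrist_torque': array([ 0.05370912,  0.01765377, -0.02221783]), 'width': 1.000733693468841}
side {'mtx': array([[526.08181814,   0.        , 319.62408528],
       [  0.        , 526.08181814, 241.73334065],
       [  0.        ,   0.        ,   1.        ]]), 'dist': array([0.04408006, 0.        , 0.        , 0.        , 0.        ]), 'R': array([[-9.33476221e-01, -3.58639291e-01, -6.48837484e-05],
       [-2.38756220e-01,  6.21576242e-01, -7.46082062e-01],
       [ 2.67614672e-01, -6.96434372e-01, -6.658540
[... 417 characters left out ...]
 [ 0.2136497 , -0.00779205, -0.97687926]]), 't': array([0.03523528, 0.63403291, 1.20761892])}
{'mtx': array([[426.19103285,   0.        , 322.30181534],
       [  0.        , 426.19103285, 245.95112122],
       [  0.        ,   0.        ,   1.        ]]), 'dist': array([-0.01287763,  0.        ,  0.        ,  0.        ,  0.        ]), 'tool_from_camera': array([[ 2.35813270e-05, -9.58445034e-01, -2.85277261e-01,
         7.34881450e-02],
       [ 9.99999900e-01, -1.04645091e-04,  4.34236825e-04,
        -2.45779316e-04],
       [-4.46044994e-04, -2.85277243e-01,  9.58444936e-01,
        -1.41281725e-01],
       [ 0.00000000e+00,  0.00000000e+00,  0.00000000e+00,
         1.00000000e+00]])}
```

View pics/side0.png

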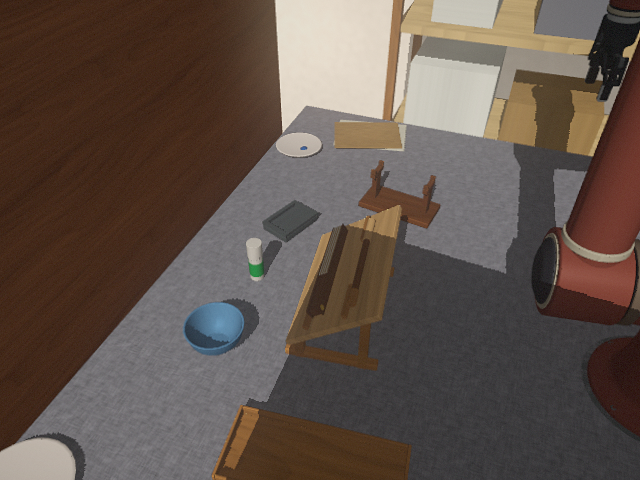

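View pics/top0.png

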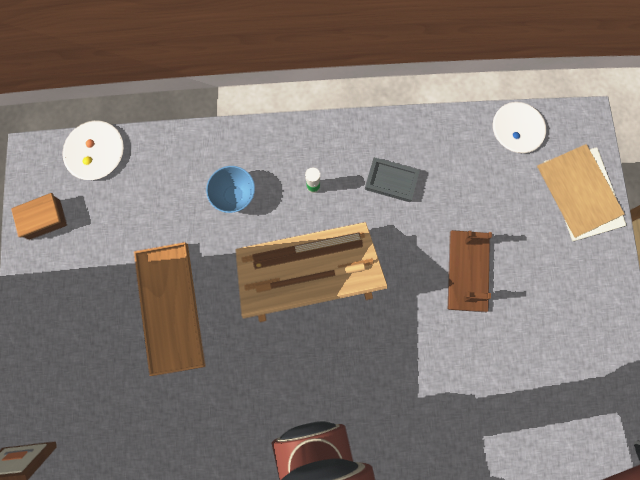

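The side view shows the board at (345,275), with the fan and brush on it, the stand at (400,200) and the tray at (310,450). The top view shows the fan at about (307,250), the brush at (310,276), the stand at (470,271) and the tray at (170,308). I'll zoom in next.

```bash
python3 - <<'E'
import cv2
a=cv2.imread('pics/top0.png')
cv2.imwrite('pics/z1.png',cv2.resize(a[215:330,225:395],None,fx=4.7,fy=4.7,interpolation=cv2.INTER_CUBIC))
cv2.imwrite('pics/z2.png',cv2.resize(a[220:320,430:540],None,fx=5,fy=5,interpolation=cv2.INTER_CUBIC))
cv2.imwrite('pics/z3.png',cv2.resize(a[235:385,125:215],None,fx=4,fy=4,interpolation=cv2.INTER_CUBIC))
b=cv2.imread('pics/side0.png')
cv2.imwrite('pics/z4.png',cv2.resize(b[195:375,275:455],None,fx=3.3,fy=3.3,interpolation=cv2.INTER_CUBIC))
E
```

```text
(no output)
```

View pics/z1.png

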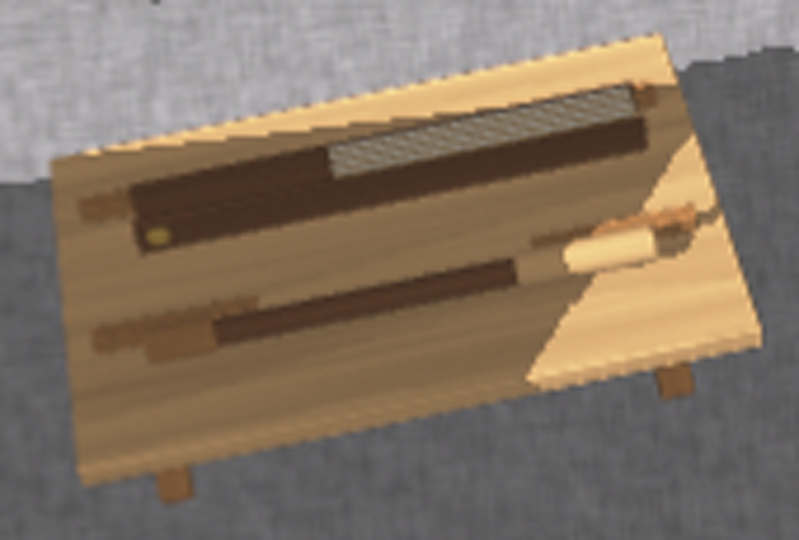

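View pics/z2.png

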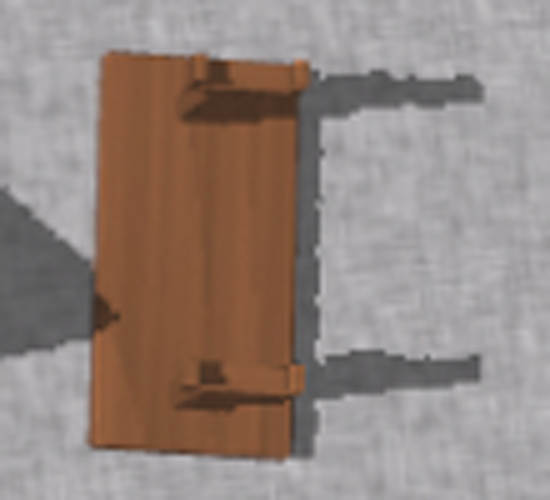

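View pics/z3.png

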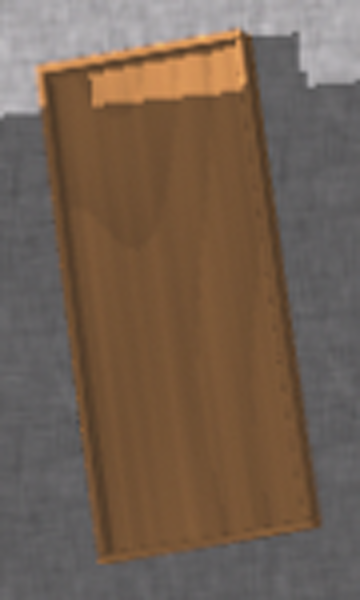

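View pics/z4.png

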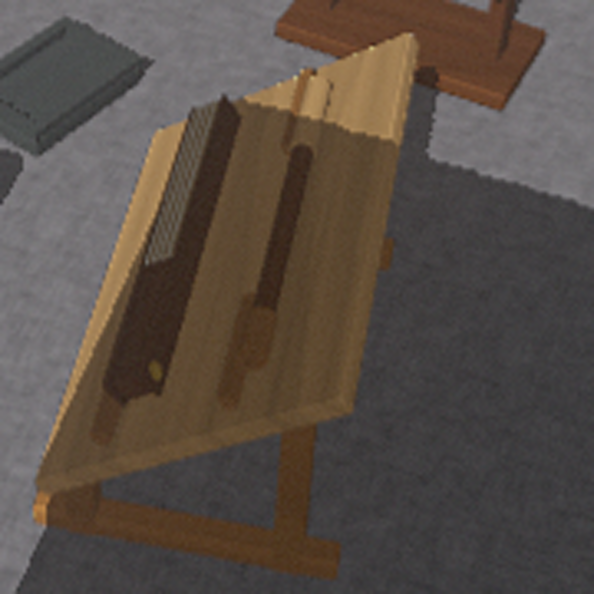

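```bash
cat > h.py <<'E'
import numpy as np, cv2
from station import robot
from scipy.spatial.transform import Rotation as Ro
def cam(n,obs=None):
    m=robot.camera_model(n)
    if n!='wrist':
        R=np.array(m['R']);t=np.array(m['t']); return m,-R.T@t,R.T
    T=np.array(m['tool_from_camera']); Rt=Ro.from_euler('xyz',obs['eef_rot']).as_matrix()
    return m, Rt@T[:3,3]+obs['tcp_pos'], Rt@T[:3,:3]
def ray(n,px,obs=None):
    m,C,W=cam(n,obs)
    u=cv2.undistortPoints(np.array([[px]],float),np.array(m['mtx']),np.array(m['dist']))[0,0]
    d=W@np.array([u[0],u[1],1]); return C,d/np.linalg.norm(d)
def onz(n,px,z,obs=None):
    C,d=ray(n,px,obs); return C+d*(z-C[2])/d[2]
def onplane(n,px,p,nv,obs=None):
    C,d=ray(n,px,obs); return C+d*((p-C)@nv)/(d@nv)
def proj(n,X,obs=None):
    m,C,W=cam(n,obs); R=W.T
    return cv2.projectPoints(np.atleast_2d(np.array(X,float)),cv2.Rodrigues(R)[0],-R@C,np.array(m['mtx']),np.array(m['dist']))[0][:,0]
E
python3 - <<'E'
from h import *
np.set_printoptions(precision=4,suppress=True)
z=lambda p,o,s:(p[0]/s+o[0]-.4,p[1]/s+o[1]-.4)
O=(225,215)
B=[onz('top',z(p,O,4.7),h) for p,h in [((52,158),.06),((660,35),.06),((762,335),.169),((80,474),.169)]]
for b in B: print(b)
print('len',np.linalg.norm(B[1]-B[0]),np.linalg.norm(B[2]-B[3]),np.linalg.norm(B[3]-B[0]),np.linalg.norm(B[2]-B[1]))
c=np.mean(B,0); yv=(B[1]-B[0]+B[2]-B[3]);yv[2]=0; yv/=np.linalg.norm(yv)
xv=np.cross(yv,[0,0,1]); s=np.radians(35)
up=xv*np.cos(s)+np.array([0,0,np.sin(s)]); n=np.cross(up,yv)
print('c',c,'y',yv,'yaw',np.arctan2(yv[1],yv[0]),'up',up,'n',n)
for nm,p,h in [('fLl',(130,187),.02),('fLu',(145,253),.02),('fRl',(632,83),.02),('fRu',(645,147),.02),('bL',(150,345),.008),('bR',(655,248),.008)]:
    q=onplane('top',z(p,O,4.7),c+n*h,n); print(nm,q,'up',(q-c)@up,'y',(q-c)@yv)
O=(430,220)
S=[onz('top',z(p,O,5),.015) for p in [(103,52),(300,65),(292,458),(92,445)]]
for b in S: print('S',b)
print(np.mean(S,0)); print([np.linalg.norm(S[i]-S[i-1]) for i in range(4)])
for p in [(200,55),(302,62),(187,370),(297,370)]: print('prong',onz('top',z(p,O,5),.102))
O=(125,235)
S=[onz('top',z(p,O,4),.025) for p in [(38,66),(244,30),(320,525),(100,563)]]
for b in S: print('T',b)
print(np.mean(S,0)); print([np.linalg.norm(S[i]-S[i-1]) for i in range(4)])
d=S[0]-S[3]+S[1]-S[2];print('yaw',np.arctan2(d[1],d[0]))
E
```

```text
[0.6111 0.1765 0.06  ]
[ 0.651  -0.1078  0.06  ]
[ 0.4957 -0.1302  0.169 ]
[0.4563 0.1548 0.169 ]
len 0.28710662119342134 0.2877584201833975 0.19058848046870608 0.191034683855893
c [0.5535 0.0233 0.1145] y [ 0.1381 -0.9904  0.    ] yaw -1.4322388989583485 up [-0.8113 -0.1131  0.5736] n [0.5681 0.0792 0.8192]
fLl [0.5869 0.1361 0.1049] up -0.045370682267037304 y -0.1070855889116744
fLu [0.553  0.1282 0.1291] up -0.0030662208890604465 y -0.10388858637151702
fRl [ 0.6198 -0.0896  0.1039] up -0.047061522541831304 y 0.12102313574217494
fRu [ 0.586  -0.0912  0.1275] up -0.005887686302758731 y 0.11793779117210353
bL [0.5111 0.1262 0.1437] up 0.03955229567287064 y -0.10773539600087959
bR [ 0.5386 -0.0906  0.1456] up 0.04286215270922283 y 0.11076996947780349
S [ 0.6305 -0.3034  0.015 ]
S [ 0.6186 -0.3933  0.015 ]
S [ 0.4419 -0.3683  0.015 ]
S [ 0.4542 -0.2794  0.015 ]
[ 0.5363 -0.3361  0.015 ]
[np.float64(0.1779647053703991), np.float64(0.09070967796829812), np.float64(0.17847092591982217), np.float64(0.08970304274395052)]
prong [ 0.6086 -0.3242  0.102 ]
prong [ 0.6027 -0.3677  0.102 ]
prong [ 0.476  -0.3034  0.102 ]
prong [ 0.4727 -0.3497  0.102 ]
T [0.6259 0.412  0.025 ]
T [0.6391 0.2938 0.025 ]
T [0.3642 0.2584 0.025 ]
T [0.3497 0.3796 0.025 ]
[0.4947 0.336  0.025 ]
[np.float64(0.27808124845369037), np.float64(0.11889428656572083), np.float64(0.27724257208003805), np.float64(0.12206908352144989)]
yaw 0.12223638611111404
```

```bash
cat >> h.py <<'E'
np.set_printoptions(precision=4,suppress=True)
c=np.array([.5535,.0233,.1145]); yv=np.array([.1381,-.9904,0]); up=np.array([-.8113,-.1131,.5736]); n=np.cross(up,yv); n/=np.linalg.norm(n)
fan=c-.033*up+.010*n+.006*yv
brush=c+.042*up+.008*n+.0015*yv
def fr(x,z):
    z=z/np.linalg.norm(z); x=x-(x@z)*z; x=x/np.linalg.norm(x); return np.c_[x,np.cross(z,x),z]
Rb=fr(-yv,-n)
def yawdown(a): return fr(np.array([np.cos(a),np.sin(a),0]),np.array([0,0,-1.]))
def cur():
    o=robot.get_obs(); return o['tcp_pos'],Ro.from_euler('xyz',o['eef_rot']).as_matrix()
def plan(p1,R1,N,jaw,start=None):
    p0,R0=cur() if start is None else start
    rv=Ro.from_matrix(R0.T@R1).as_rotvec()
    print('dist mm',1e3*np.linalg.norm(p1-p0),'rot',np.linalg.norm(rv),'per row',1e3*np.linalg.norm(p1-p0)/N,np.linalg.norm(rv)/N, 'tool shift',1e3*(R0.T@(p1-p0)))
    out=[]
    for i in range(N):
        Ri=R0@Ro.from_rotvec(rv*i/N).as_matrix()
        s=1e3*Ri.T@(p1-p0)/N
        out.append([jaw]+[round(float(v),1) for v in s]+[round(float(v),3) for v in rv/N])
    for k in range(0,N,5): print(str([out[k:k+5]]).replace(' ',''))
    return p1,R1
E
python3 - <<'E'
from h import *
print(fan,brush)
st=plan(np.array([.35,-.45,.33]),cur()[1]@np.eye(3),5,85)
st=plan(fan+.12*n,Rb,15,60,st)
print(st)
E
```

```text
[0.5868 0.0219 0.1038] [0.5242 0.0177 0.1451]
dist mm 253.00845563719022 rot 0.0 per row 50.601691127438045 0.0 tool shift [212.0714 -95.4602 -99.631 ]
[[[85,42.4,-19.1,-19.9,0.0,0.0,0.0],[85,42.4,-19.1,-19.9,0.0,0.0,0.0],[85,42.4,-19.1,-19.9,0.0,0.0,0.0],[85,42.4,-19.1,-19.9,0.0,0.0,0.0],[85,42.4,-19.1,-19.9,0.0,0.0,0.0]]]
dist mm 584.0379006980032 rot 1.5326034645579243 per row 38.93586004653355 0.10217356430386162 tool shift [ 426.0065 -378.207   128.7563]
[[[60,28.4,-25.2,8.6,0.033,-0.029,-0.092],[60,30.8,-22.2,8.5,0.033,-0.029,-0.092],[60,33.0,-19.0,8.3,0.033,-0.029,-0.092],[60,34.8,-15.6,7.9,0.033,-0.029,-0.092],[60,36.3,-12.1,7.3,0.033,-0.029,-0.092]]]
[[[60,37.4,-8.4,6.5,0.033,-0.029,-0.092],[60,38.2,-4.7,5.7,0.033,-0.029,-0.092],[60,38.6,-1.0,4.6,0.033,-0.029,-0.092],[60,38.7,2.7,3.5,0.033,-0.029,-0.092],[60,38.4,6.3,2.2,0.033,-0.029,-0.092]]]
[[[60,37.7,9.9,0.8,0.033,-0.029,-0.092],[60,36.6,13.3,-0.6,0.033,-0.029,-0.092],[60,35.2,16.6,-2.2,0.033,-0.029,-0.092],[60,33.4,19.6,-3.8,0.033,-0.029,-0.092],[60,31.3,22.4,-5.4,0.033,-0.029,-0.092]]]
(array([0.655 , 0.0314, 0.2021]), array([[-0.1381,  0.8113, -0.5681],
       [ 0.9904,  0.1131, -0.0792],
       [-0.    , -0.5736, -0.8191]]))
```

Request:
step_arm --targets '[[[85,42,-19,-20,0,0,0],[85,42,-19,-20,0,0,0],[85,42,-19,-20,0,0,0],[85,42,-19,-20,0,0,0],[85,42,-19,-20,0,0,0]]]'

```text
time_s: 0.6
tcp_pos: [0.3483, -0.4505, 0.3311]
eef_rot: [-3.141, 0.0, 0.279]
force: [0.2, 0.4, -0.3]
width: 0.991
```

Request:
step_arm --targets '[[[60,28,-25,8.6,0.033,-0.029,-0.092],[60,31,-22,8.5,0.033,-0.029,-0.092],[60,33,-19,8.3,0.033,-0.029,-0.092],[60,35,-15.6,7.9,0.033,-0.029,-0.092],[60,36,-12,7.3,0.033,-0.029,-0.092]]]'

```text
time_s: 1.1
tcp_pos: [0.4494, -0.2908, 0.287]
eef_rot: [-2.947, 0.102, 0.755]
force: [0.5, -0.5, -0.3]
width: 0.702
```

Request:
step_arm --targets '[[[60,37.5,-8.4,6.5,0.033,-0.029,-0.092],[60,38,-4.7,5.7,0.033,-0.029,-0.092],[60,38.5,-1,4.6,0.033,-0.029,-0.092],[60,38.5,2.7,3.5,0.033,-0.029,-0.092],[60,38.5,6.3,2.2,0.033,-0.029,-0.092]]]'

```text
time_s: 1.6
tcp_pos: [0.551, -0.131, 0.244]
eef_rot: [-2.728, 0.103, 1.24]
force: [-0.5, -0.4, 0.1]
width: 0.702
```

Tracking is good.

Request:
step_arm --targets '[[[60,38,10,0.8,0.033,-0.029,-0.092],[60,36.6,13.3,-0.6,0.033,-0.029,-0.092],[60,35,16.6,-2.2,0.033,-0.029,-0.092],[60,33.4,19.6,-3.8,0.033,-0.029,-0.092],[60,31.3,22.4,-5.4,0.033,-0.029,-0.092]]]'

```text
time_s: 2.1
tcp_pos: [0.6532, 0.0293, 0.2009]
eef_rot: [-2.534, 0.003, 1.712]
force: [0.7, -1.1, 0.3]
width: 0.703
```

```bash
python3 - <<'E'
from h import *
o=robot.get_obs(); im=robot.capture('wrist')[:,:,::-1].copy(); print(o['tcp_pos'],o['eef_rot'],o['joint_positions'])
cv2.imwrite('pics/w1raw.png',im)
for u in (-.115,.115):
  for d in (-.013,.013):
    p=proj('wrist',fan+yv*u+up*d+n*.01,o)[0]; cv2.circle(im,(int(p[0]),int(p[1])),3,(0,0,255),1)
  p=proj('wrist',brush+yv*u*.957,o)[0]; cv2.circle(im,(int(p[0]),int(p[1])),3,(0,255,0),1)
cv2.imwrite('pics/w1.png',im)
E
```

```text
[0.6532 0.0293 0.2009] [-2.5335  0.0029  1.7119] [-0.0269  0.5348  1.167  -0.1099  2.0385 -0.1864]
```

View pics/w1.png

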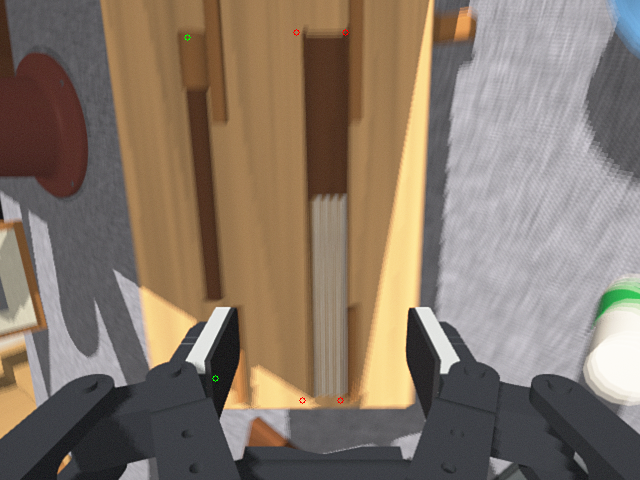

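The picture shows the fan between columns 304 and 349, rows 37 to 397. My predicted corners (red) sit about 5 px to the left, so I'll zoom in.

```bash
python3 - <<'E'
import cv2,numpy as np
a=cv2.imread('pics/w1raw.png')
x=cv2.resize(a[20:130,170:370],None,fx=4,fy=4,interpolation=cv2.INTER_CUBIC)
y=cv2.resize(a[350:420,270:370],None,fx=4,fy=2,interpolation=cv2.INTER_CUBIC)
y=cv2.copyMakeBorder(y,0,0,0,400,cv2.BORDER_CONSTANT)
cv2.imwrite('pics/w1z.png',np.vstack([x,y]))
E
```

```text
(no output)
```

View pics/w1z.png

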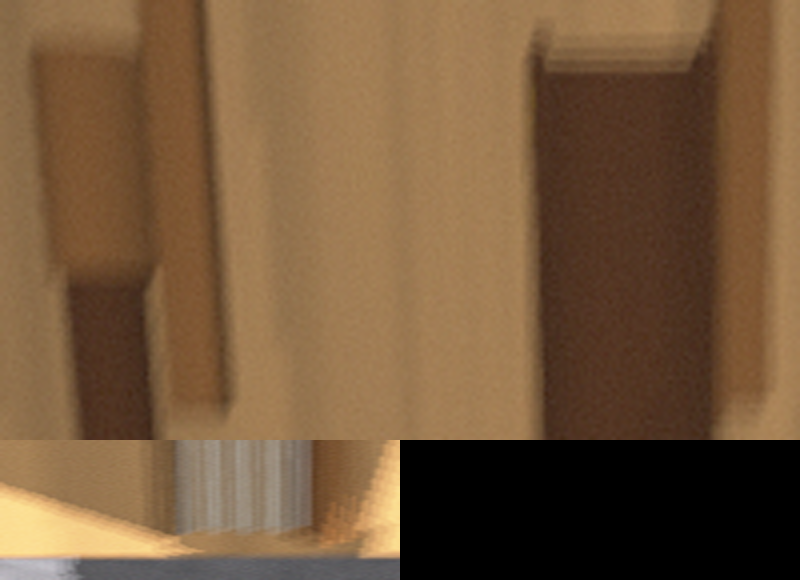

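Request:
step_arm --targets '[[[60,0,0,0,0,0,0]]]'

```text
time_s: 2.25
tcp_pos: [0.6525, 0.0304, 0.1984]
eef_rot: [-2.531, 0.003, 1.712]
force: [-0.5, 0.5, -0.3]
width: 0.703
```

```bash
python3 - <<'E'
from h import *
o=robot.get_obs(); im=robot.capture('wrist')[:,:,::-1].copy(); print(o['tcp_pos'],o['eef_rot'],o['joint_velocities'])
cv2.imwrite('pics/w2raw.png',im)
for u in (-.115,.115):
  for d in (-.013,.013):
   for h in (.01,-.01):
    p=proj('wrist',fan+yv*u+up*d+n*h,o)[0]; print(p)
    cv2.circle(im,(int(p[0]),int(p[1])),2,(0,0,255) if h>0 else (255,0,0),-1)
x=cv2.resize(im[20:120,170:370],None,fx=4,fy=4,interpolation=cv2.INTER_CUBIC)
y=cv2.resize(im[370:420,170:370],None,fx=4,fy=4,interpolation=cv2.INTER_CUBIC)
cv2.imwrite('pics/w2z.png',np.vstack([x,y]))
E
```

```text
[0.6525 0.0304 0.1984] [-2.5308  0.0033  1.7119] [-0.0517 -0.0602  0.0149 -0.0175  0.0054  0.0084]
[344.1718  34.1847]
[342.4647  40.6932]
[294.9858  34.1905]
[297.1335  40.698 ]
[339.205  404.1118]
[338.1734 386.4706]
[301.2073 404.105 ]
[302.507  386.4648]
```

View pics/w2z.png

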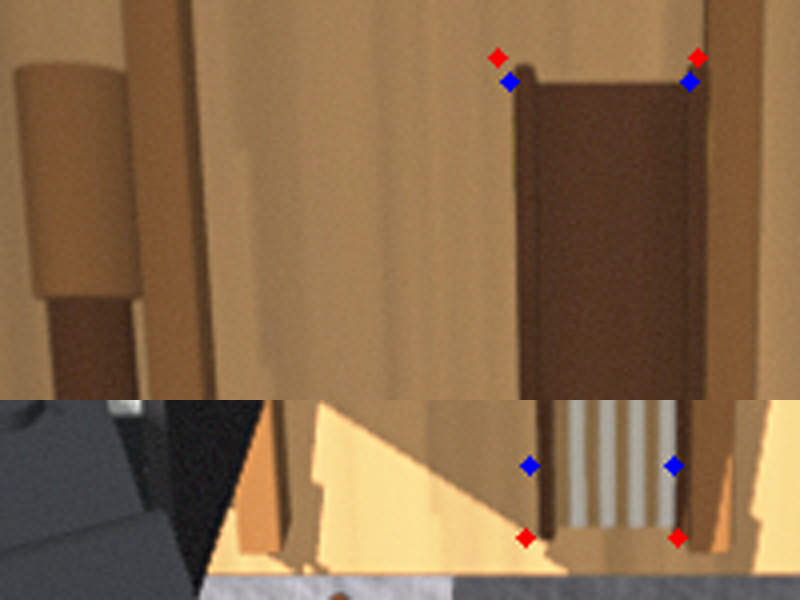

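The settled picture shows the fan's top corners at about (298,36) and (347,36) and its bottom corners at (305,405) and (343,405). That puts it 1 to 2 mm down the slope and 1 mm along from my estimate, and the scale matches. I'm moving to the grasp.

```bash
sed -i 's/^fan=.*/fan=c-.034*up+.010*n+.007*yv/' h.py; python3 - <<'E'
from h import *
st=plan(fan+.03*n,Rb,5,60)
st=plan(fan-.0065*n,Rb,5,50,st)
E
```

```text
dist mm 86.77370441481764 rot 0.004721176003914438 per row 17.35474088296353 0.0009442352007828876 tool shift [ 1.4996  1.9607 86.7386]
[[[60,0.3,0.4,17.3,0.0,0.001,-0.0],[60,0.3,0.4,17.3,0.0,0.001,-0.0],[60,0.3,0.4,17.3,0.0,0.001,-0.0],[60,0.3,0.4,17.3,0.0,0.001,-0.0],[60,0.2,0.4,17.3,0.0,0.001,-0.0]]]
dist mm 36.50000000000002 rot 0.0 per row 7.300000000000004 0.0 tool shift [ 0.  -0.  36.5]
[[[50,0.0,-0.0,7.3,0.0,0.0,0.0],[50,0.0,-0.0,7.3,0.0,0.0,0.0],[50,0.0,-0.0,7.3,0.0,0.0,0.0],[50,0.0,-0.0,7.3,0.0,0.0,0.0],[50,0.0,-0.0,7.3,0.0,0.0,0.0]]]
```

Request:
step_arm --targets '[[[60,0.3,0.4,17,0,0.001,0],[55,0.3,0.4,17,0,0.001,0],[50,0.3,0.4,17,0,0.001,0],[50,0.3,0.4,17,0,0.001,0],[50,0.2,0.4,17,0,0.001,0]]]'

```text
time_s: 2.8
tcp_pos: [0.6057, 0.0212, 0.1316]
eef_rot: [-2.538, 0.001, 1.703]
force: [0.3, -0.6, 0.5]
width: 0.587
```

Request:
step_arm --targets '[[[50,0,0,10,0,0,0],[50,0,0,10,0,0,0],[50,0,0,8,0,0,0],[50,0,0,5,0,0,0],[50,0,0,0,0,0,0]]]'

```text
time_s: 3.3
tcp_pos: [0.5872, 0.0201, 0.1035]
eef_rot: [-2.535, 0.0, 1.705]
force: [-0.1, -0.3, -0.2]
width: 0.587
```

```bash
python3 - <<'E'
from h import *
p,R=cur(); d=p-c; print(p,'up',d@up,'n',d@n,'y',d@yv); print(robot.get_obs()['force'],R.T@Rb)
E
```

```text
[0.5872 0.0201 0.1035] up -0.03327497608187553 n 0.00987183818739491 y 0.007780224532231492
[-0.106  -0.2899 -0.1686] [[ 1.      0.0034 -0.0024]
 [-0.0035  1.     -0.0043]
 [ 0.0023  0.0043  1.    ]]
```

Request:
step_arm --targets '[[[50,0,0.5,3,0,0,0],[50,0,0,3,0,0,0],[50,0,0,0,0,0,0],[40,0,0,0,0,0,0]]]'

```text
time_s: 3.7
tcp_pos: [0.5847, 0.0199, 0.0987]
eef_rot: [-2.536, 0.0, 1.705]
force: [-1.0, 0.2, 0.9]
width: 0.47
```

Request:
step_arm --targets '[[[30,0,0,0,0,0,0],[20,0,0,0,0,0,0],[15,0,0,0,0,0,0],[15,0,0,0,0,0,0],[15,0,0,0,0,0,0]]]'

```text
time_s: 4.2
tcp_pos: [0.5846, 0.0198, 0.0994]
eef_rot: [-2.535, 0.0, 1.705]
force: [-1.9, 0.8, 4.8]
width: 0.29
```

```bash
python3 - <<'E'
from h import *
p,R=cur(); d=p-c; print(p,'up',d@up,'n',d@n,'y',d@yv); o=robot.get_obs(); print(o['force'],o['wrist_torque'],o['width'])
im=robot.capture('wrist')[:,:,::-1]; cv2.imwrite('pics/w3.png',im)
im=robot.capture('side')[:,:,::-1]; cv2.imwrite('pics/s3.png',cv2.resize(im[150:400,230:480],None,fx=2.4,fy=2.4))
E
```

```text
[0.5846 0.0198 0.0994] up -0.033475599844715515 n 0.004982247525423296 y 0.007786194518142537
[-1.9338  0.8037  4.8259] [0.057  0.604  0.1773] 0.28962244228348955
```

View pics/w3.png

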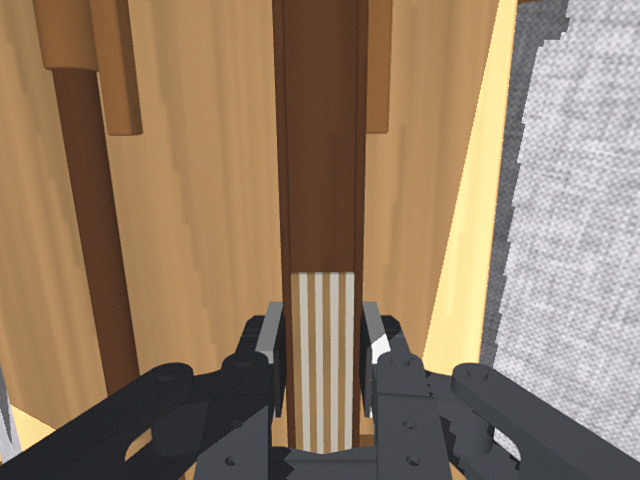

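View pics/s3.png

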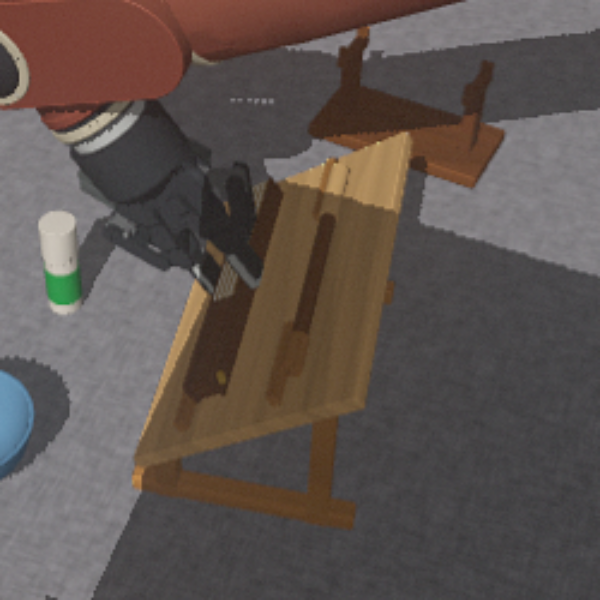

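The wrist view shows the fan held between the pads (columns 283 to 365), off the board's stop strips. Next I lift it along the board normal.

```bash
python3 - <<'E'
from h import *
p,R=cur()
st=(p+.12*n,R)
T=np.array([.538,-.336,.255])
plan(T,yawdown(np.pi-.138),15,15,st)
plan(T,yawdown(-.138),15,15,st)
E
```

```text
dist mm 387.15339267222055 rot 1.414134957428526 per row 25.810226178148035 0.0942756638285684 tool shift [-346.6009 -166.3428   45.6692]
[[[15,-23.1,-11.1,3.0,-0.035,-0.026,-0.084],[15,-22.0,-13.1,3.2,-0.035,-0.026,-0.084],[15,-20.8,-15.0,3.3,-0.035,-0.026,-0.084],[15,-19.3,-16.8,3.3,-0.035,-0.026,-0.084],[15,-17.8,-18.4,3.1,-0.035,-0.026,-0.084]]]
[[[15,-16.1,-20.0,2.9,-0.035,-0.026,-0.084],[15,-14.3,-21.3,2.6,-0.035,-0.026,-0.084],[15,-12.4,-22.5,2.2,-0.035,-0.026,-0.084],[15,-10.4,-23.6,1.7,-0.035,-0.026,-0.084],[15,-8.4,-24.4,1.1,-0.035,-0.026,-0.084]]]
[[[15,-6.3,-25.0,0.5,-0.035,-0.026,-0.084],[15,-4.1,-25.5,-0.3,-0.035,-0.026,-0.084],[15,-2.0,-25.7,-1.1,-0.035,-0.026,-0.084],[15,0.1,-25.7,-1.9,-0.035,-0.026,-0.084],[15,2.2,-25.6,-2.9,-0.035,-0.026,-0.084]]]
dist mm 387.15339267222055 rot 1.9117325465366934 per row 25.810226178148035 0.12744883643577956 tool shift [-346.6009 -166.3428   45.6692]
[[[15,-23.1,-11.1,3.0,-0.028,0.037,0.119],[15,-24.4,-8.3,1.9,-0.028,0.037,0.119],[15,-25.2,-5.4,0.8,-0.028,0.037,0.119],[15,-25.7,-2.4,-0.3,-0.028,0.037,0.119],[15,-25.8,0.7,-1.3,-0.028,0.037,0.119]]]
[[[15,-25.4,3.8,-2.2,-0.028,0.037,0.119],[15,-24.7,6.8,-2.9,-0.028,0.037,0.119],[15,-23.6,9.8,-3.6,-0.028,0.037,0.119],[15,-22.1,12.6,-4.1,-0.028,0.037,0.119],[15,-20.3,15.2,-4.5,-0.028,0.037,0.119]]]
[[[15,-18.2,17.7,-4.8,-0.028,0.037,0.119],[15,-15.8,19.8,-4.9,-0.028,0.037,0.119],[15,-13.2,21.7,-4.8,-0.028,0.037,0.119],[15,-10.3,23.2,-4.6,-0.028,0.037,0.119],[15,-7.3,24.4,-4.3,-0.028,0.037,0.119]]]
```

Request:
step_arm --targets '[[[15,0,0,-4,0,0,0],[15,0,0,-8,0,0,0],[15,0,0,-18,0,0,0],[15,0,0,-30,0,0,0],[15,0,0,-30,0,0,0]]]'

```text
time_s: 4.8
tcp_pos: [0.636, 0.0269, 0.172]
eef_rot: [-2.536, -0.0, 1.705]
force: [0.3, -0.6, -1.0]
width: 0.29
```

Request:
step_arm --targets '[[[15,0,0,-30,0,0,0]]]'

```text
time_s: 4.9
tcp_pos: [0.6534, 0.0292, 0.1972]
eef_rot: [-2.537, 0.0, 1.705]
force: [0.8, -0.6, -1.0]
width: 0.29
```

Request:
step_arm --targets '[[[15,-23,-11,2,-0.035,-0.026,-0.084],[15,-22,-13,2,-0.035,-0.026,-0.084],[15,-20.8,-15,2.5,-0.035,-0.026,-0.084],[15,-19.3,-16.8,2.8,-0.035,-0.026,-0.084],[15,-17.8,-18.4,3,-0.035,-0.026,-0.084]]]'

```text
time_s: 5.4
tcp_pos: [0.6166, -0.093, 0.2187]
eef_rot: [-2.737, -0.091, 2.14]
force: [0.0, -0.9, 0.2]
width: 0.287
```

Request:
step_arm --targets '[[[15,-16,-20,2.9,-0.035,-0.026,-0.084],[15,-14.3,-21.3,2.6,-0.035,-0.026,-0.084],[15,-12.4,-22.5,2.2,-0.035,-0.026,-0.084],[15,-10.4,-23.6,1.7,-0.035,-0.026,-0.084],[15,-8.4,-24.4,1.1,-0.035,-0.026,-0.084]]]'

```text
time_s: 5.9
tcp_pos: [0.5782, -0.2149, 0.2376]
eef_rot: [-2.955, -0.089, 2.58]
force: [0.5, -1.0, -1.3]
width: 0.285
```

Request:
step_arm --targets '[[[15,-6.3,-25,0.5,-0.035,-0.026,-0.084],[15,-4,-25.5,-0.3,-0.035,-0.026,-0.084],[15,-2,-25.7,-1.1,-0.035,-0.026,-0.084],[15,0,-25.7,-1.9,-0.035,-0.026,-0.084],[15,2.2,-25.6,-2.9,-0.035,-0.026,-0.084]]]'

```text
time_s: 6.4
tcp_pos: [0.54, -0.3371, 0.256]
eef_rot: [3.133, 0.005, 3.009]
force: [0.1, 0.2, -1.5]
width: 0.288
```

```bash
python3 - <<'E'
from h import *
o=robot.get_obs(); print(o['tcp_pos'],o['eef_rot'],o['force'],o['width'],o['joint_positions'])
im=robot.capture('wrist')[:,:,::-1]; cv2.imwrite('pics/w4.png',im)
E
```

```text
[ 0.54   -0.3371  0.256 ] [3.1328 0.0048 3.0093] [ 0.1135  0.2302 -1.521 ] 0.2878536127132854 [-0.6793  0.0658  1.5581  0.01    1.5181 -2.1183]
```

View pics/w4.png

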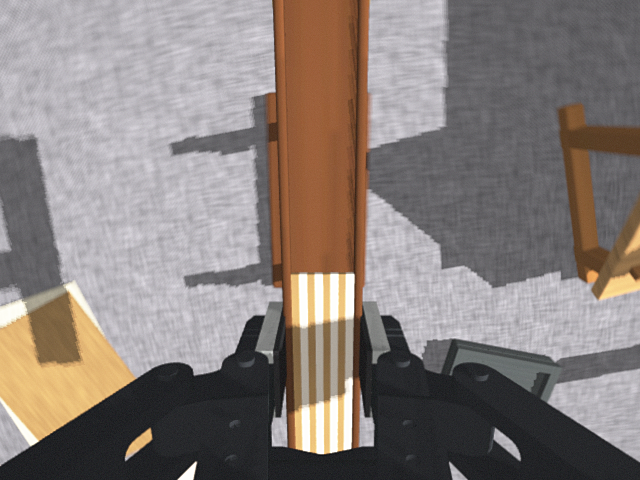

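The stand sits centred under the held fan, from column 268 on its left side to 367 on its right. I lower to a pre-place height.

```bash
python3 - <<'E'
from h import *
plan(np.array([.538,-.336,.135]),yawdown(np.pi-.138),5,15)
E
```

```text
dist mm 121.9071228113449 rot 0.00829279631130681 per row 24.381424562268982 0.001658559262261362 tool shift [  1.5983   4.9708 121.7953]
[[[15,0.3,1.0,24.4,0.001,0.001,0.001],[15,0.3,1.0,24.4,0.001,0.001,0.001],[15,0.3,1.0,24.4,0.001,0.001,0.001],[15,0.2,1.1,24.4,0.001,0.001,0.001],[15,0.2,1.1,24.4,0.001,0.001,0.001]]]
```

Request:
step_arm --targets '[[[15,0.3,1,24,0.001,0.001,0.001],[15,0.3,1,24,0.001,0.001,0.001],[15,0.3,1,24,0.001,0.001,0.001],[15,0.2,1,24,0.001,0.001,0.001],[15,0.2,1,24,0.001,0.001,0.001]]]'

```text
time_s: 6.95
tcp_pos: [0.5398, -0.3302, 0.1348]
eef_rot: [3.139, -0.002, 3.0]
force: [0.2, -0.5, -1.2]
width: 0.285
```

Request:
step_arm --targets '[[[15,0,0,0,0,0,0],[15,0,0,0,0,0,0]]]'

```text
time_s: 7.15
tcp_pos: [0.5395, -0.3301, 0.1358]
eef_rot: [3.138, -0.003, 3.001]
force: [0.2, 0.0, -0.6]
width: 0.287
```

```bash
python3 - <<'E'
from h import *
o=robot.get_obs(); print(o['tcp_pos'],o['eef_rot'],o['force'],o['width'],o['joint_velocities'])
im=robot.capture('wrist')[:,:,::-1]; cv2.imwrite('pics/w5.png',im)
im=robot.capture('side')[:,:,::-1]; cv2.imwrite('pics/s5raw.png',im);cv2.imwrite('pics/s5.png',cv2.resize(im[110:250,330:510],None,fx=4.2,fy=4.2,interpolation=cv2.INTER_CUBIC))
im=robot.capture('top')[:,:,::-1]; cv2.imwrite('pics/t5raw.png',im);cv2.imwrite('pics/t5.png',cv2.resize(im[205:335,420:540],None,fx=4.5,fy=4.5,interpolation=cv2.INTER_CUBIC))
E
```

```text
[ 0.5395 -0.3301  0.1358] [ 3.1384 -0.0034  3.0009] [ 0.229   0.015  -0.6428] 0.28733607708876757 [-0.0009 -0.0243 -0.038  -0.0027 -0.0013 -0.0017]
```

View pics/w5.png

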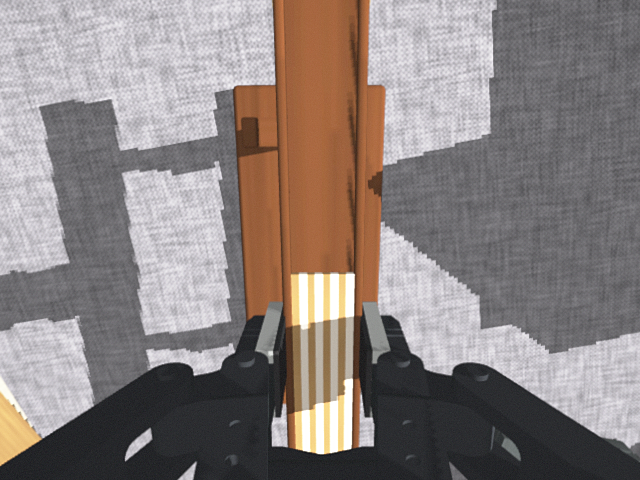

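View pics/s5.png

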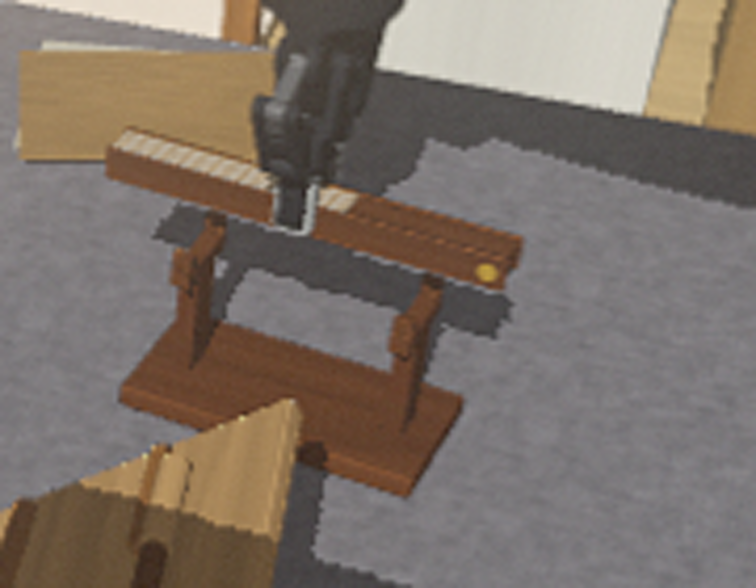

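View pics/t5.png

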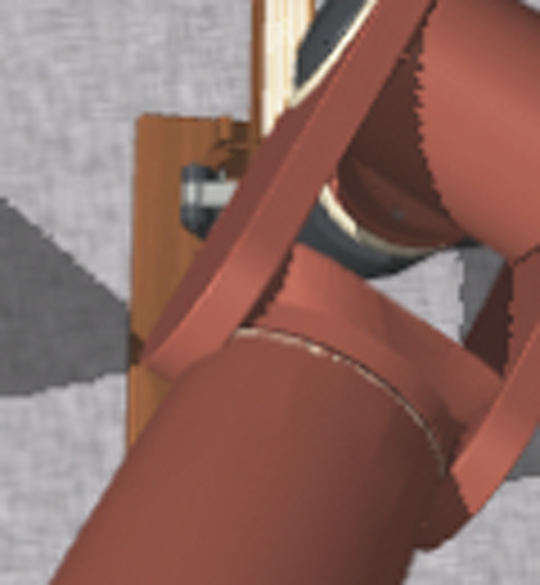

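```bash
python3 - <<'E'
from h import *
o=robot.get_obs()
for p in [(235,87),(384.5,86)]: print(onz('wrist',p,.015,o))
print(onz('wrist',(249,134),.1,o), 'prong?')
plan(np.array([.538,-.336,.110]),yawdown(np.pi-.138),3,15)
E
```

```text
[ 0.4444 -0.3684  0.015 ]
[ 0.4562 -0.2818  0.015 ]
[ 0.4711 -0.3509  0.1   ] prong?
dist mm 28.94010733555155 rot 0.002875244185164428 per row 9.64670244518385 0.0009584147283881427 tool shift [ 1.8609 -5.2698 28.3954]
[[[15,0.6,-1.8,9.5,0.0,0.0,-0.001],[15,0.6,-1.8,9.5,0.0,0.0,-0.001],[15,0.6,-1.7,9.5,0.0,0.0,-0.001]]]
```

Request:
step_arm --targets '[[[15,0.6,-2,8,0,0,-0.001],[15,0.6,-2,8,0,0,-0.001],[15,0.4,-1.8,8,0,0,-0.001],[15,0,0,0,0,0,0]]]'

```text
time_s: 7.7
tcp_pos: [0.5358, -0.3352, 0.1099]
eef_rot: [3.137, -0.006, 3.004]
force: [-0.6, -0.2, -1.5]
width: 0.282
```

```bash
python3 - <<'E'
from h import *
o=robot.get_obs(); print(o['tcp_pos'],o['eef_rot'],o['force'])
im=robot.capture('side')[:,:,::-1]; cv2.imwrite('pics/s6.png',cv2.resize(im[110:250,330:510],None,fx=4.2,fy=4.2,interpolation=cv2.INTER_CUBIC))
plan(np.array([.5385,-.3365,.0985]),yawdown(np.pi-.138),3,15)
E
```

```text
[ 0.5358 -0.3352  0.1099] [ 3.1369 -0.0062  3.0037] [-0.5968 -0.2193 -1.4937]
dist mm 12.428576379872048 rot 0.006746864538465537 per row 4.142858793290682 0.002248954846155179 tool shift [-2.5493 -0.9208 12.1294]
[[[15,-0.8,-0.3,4.0,0.001,-0.002,0.0],[15,-0.8,-0.3,4.0,0.001,-0.002,0.0],[15,-0.8,-0.3,4.0,0.001,-0.002,0.0]]]
```

View pics/s6.png

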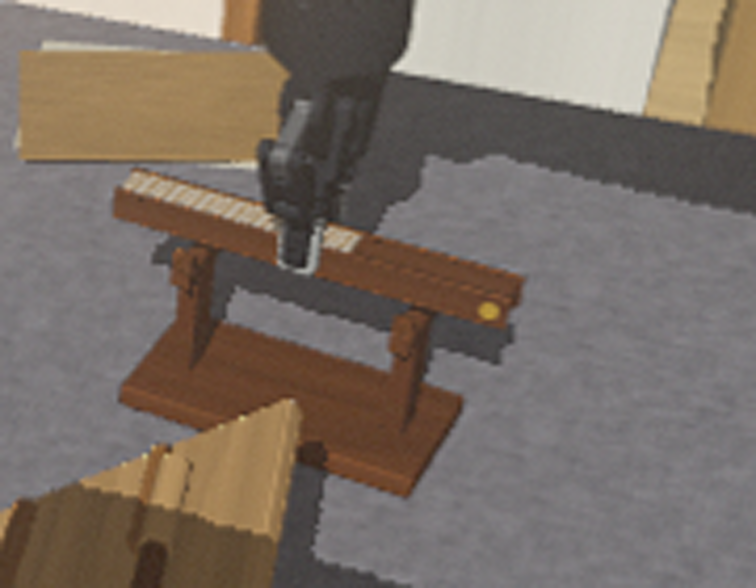

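The side view shows the fan above both forks, between the prong lines. It is lined up, so I lower in small steps.

Request:
step_arm --targets '[[[15,-0.8,-0.3,4,0.001,-0.002,0],[15,-0.8,-0.3,4,0.001,-0.002,0],[15,-0.8,-0.3,3,0.001,-0.002,0],[15,0,0,1,0,0,0],[15,0,0,1,0,0,0]]]'

```text
time_s: 8.25
tcp_pos: [0.5393, -0.3368, 0.0991]
eef_rot: [-3.142, 0.003, 3.004]
force: [-0.2, -0.1, -1.5]
width: 0.29
```

Request:
step_arm --targets '[[[15,0,0,1,0,0,0],[15,0,0,0,0,0,0]]]'

```text
time_s: 8.45
tcp_pos: [0.5392, -0.3368, 0.0981]
eef_rot: [-3.142, 0.003, 3.004]
force: [-1.3, -0.5, -0.9]
width: 0.287
```

Request:
step_arm --targets '[[[15,0,0,1,0,0,0],[15,0,0,1,0,0,0],[15,0,0,0,0,0,0]]]'

```text
time_s: 8.75
tcp_pos: [0.5391, -0.3368, 0.096]
eef_rot: [3.142, 0.003, 3.004]
force: [-0.5, 0.3, -0.1]
width: 0.289
```

Request:
step_arm --targets '[[[15,0,0,1,0,0,0],[15,0,0,0,0,0,0]]]'

```text
time_s: 8.95
tcp_pos: [0.5392, -0.3368, 0.095]
eef_rot: [3.142, 0.003, 3.004]
force: [0.4, -0.1, -0.5]
width: 0.287
```

Request:
step_arm --targets '[[[15,0,0,0.8,0,0,0],[15,0,0,0,0,0,0]]]'

```text
time_s: 9.15
tcp_pos: [0.5393, -0.3369, 0.0945]
eef_rot: [-3.141, 0.003, 3.004]
force: [-0.0, 0.1, -0.7]
width: 0.288
```

Request:
step_arm --targets '[[[15,0,0,0.8,0,0,0],[15,0,0,0,0,0,0]]]'

```text
time_s: 9.35
tcp_pos: [0.5394, -0.337, 0.0941]
eef_rot: [-3.141, 0.003, 3.004]
force: [-0.2, 1.0, 2.6]
width: 0.288
```

```bash
python3 - <<'E'
from h import *
im=robot.capture('side')[:,:,::-1]; cv2.imwrite('pics/s7.png',cv2.resize(im[110:250,330:510],None,fx=4.2,fy=4.2,interpolation=cv2.INTER_CUBIC))
E
```

```text
(no output)
```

View pics/s7.png

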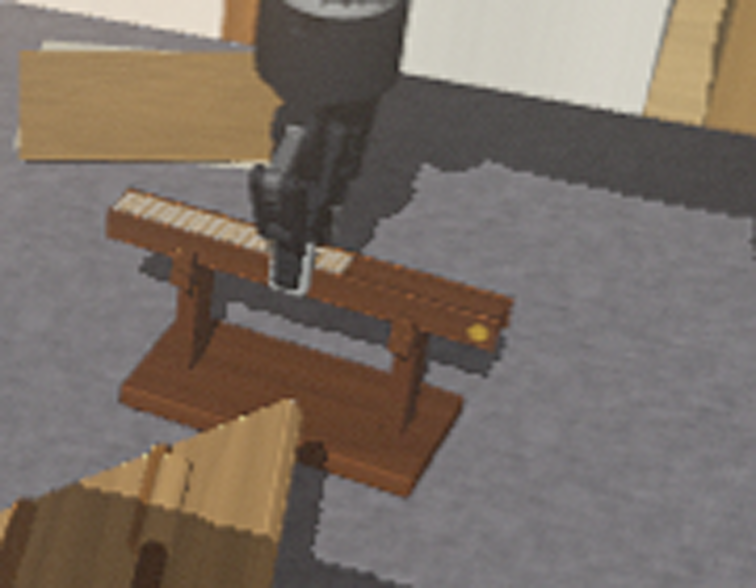

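Contact reads 2.6 N and the fan lies in both forks. I press another 0.5 mm and release.

Request:
step_arm --targets '[[[15,0,0,0.5,0,0,0],[24,0,0,0,0,0,0],[28,0,0,0,0,0,0],[36,0,0,0,0,0,0],[48,0,0,0,0,0,0]]]'

```text
time_s: 9.9
tcp_pos: [0.5392, -0.3368, 0.0927]
eef_rot: [3.142, 0.003, 3.004]
force: [0.1, -0.3, 0.5]
width: 0.557
```

Request:
step_arm --targets '[[[50,0,0,-5,0,0,0],[50,0,0,-10,0,0,0],[50,0,0,-20,0,0,0],[50,0,0,-35,0,0,0],[50,0,0,-40,0,0,0]]]'

```text
time_s: 10.4
tcp_pos: [0.5383, -0.3363, 0.2035]
eef_rot: [3.141, 0.001, 3.004]
force: [0.5, -0.5, -0.1]
width: 0.584
```

```bash
python3 - <<'E'
from h import *
im=robot.capture('side')[:,:,::-1]; cv2.imwrite('pics/s8.png',cv2.resize(im[110:250,330:510],None,fx=4.2,fy=4.2,interpolation=cv2.INTER_CUBIC))
p,R=cur();print(p)
st=plan(np.array([.62,-.22,.28]),R,5,60)
st=plan(brush+.12*n,Rb,12,60,st)
E
```

```text
[ 0.5417 -0.339   0.2138]
dist mm 157.04513596933023 rot 0.0 per row 31.409027193866045 0.0 tool shift [-62.1543 128.1473 -66.1685]
[[[60,-12.4,25.6,-13.2,0.0,0.0,0.0],[60,-12.4,25.6,-13.2,0.0,0.0,0.0],[60,-12.4,25.6,-13.2,0.0,0.0,0.0],[60,-12.4,25.6,-13.2,0.0,0.0,0.0],[60,-12.4,25.6,-13.2,0.0,0.0,0.0]]]
dist mm 251.41758819606474 rot 1.4142451272866408 per row 20.951465683005395 0.11785376060722007 tool shift [ 61.7302 241.3175  34.1476]
[[[60,5.1,20.1,2.8,0.044,0.034,0.104],[60,7.1,19.6,2.2,0.044,0.034,0.104],[60,9.1,18.8,1.6,0.044,0.034,0.104],[60,10.9,17.8,1.2,0.044,0.034,0.104],[60,12.7,16.7,0.8,0.044,0.034,0.104]]]
[[[60,14.3,15.3,0.6,0.044,0.034,0.104],[60,15.8,13.7,0.4,0.044,0.034,0.104],[60,17.1,12.0,0.4,0.044,0.034,0.104],[60,18.3,10.2,0.6,0.044,0.034,0.104],[60,19.2,8.3,0.8,0.044,0.034,0.104]]]
[[[60,19.9,6.3,1.2,0.044,0.034,0.104],[60,20.4,4.3,1.6,0.044,0.034,0.104]]]
```

View pics/s8.png

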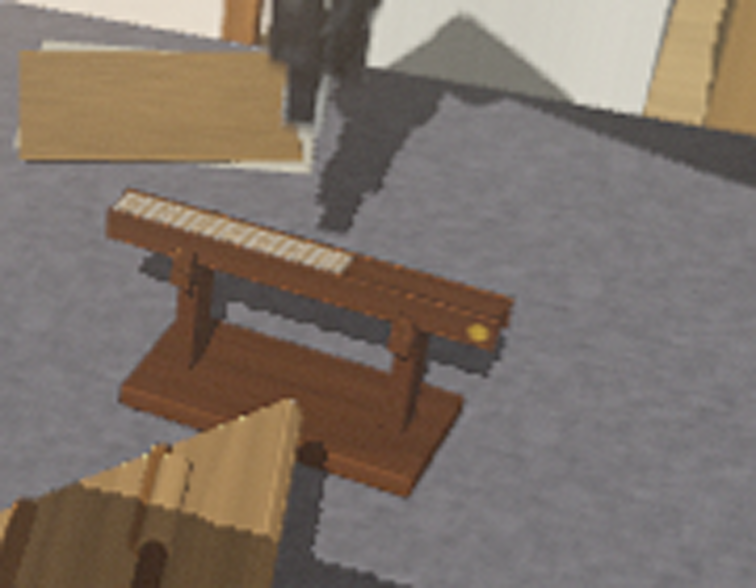

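The fan rests level in both forks and held still through the release. Moving on to the brush.

Request:
step_arm --targets '[[[60,-12.4,25.6,-13,0,0,0],[60,-12.4,25.6,-13,0,0,0],[60,-12.4,25.6,-13,0,0,0],[60,-12.4,25.6,-13,0,0,0],[60,-12.4,25.6,-13,0,0,0]]]'

```text
time_s: 10.95
tcp_pos: [0.6184, -0.2176, 0.2699]
eef_rot: [-3.141, 0.004, 3.004]
force: [0.0, -0.7, 0.5]
width: 0.701
```

Request:
step_arm --targets '[[[60,5,20,2.8,0.044,0.034,0.104],[60,7,19.6,2.2,0.044,0.034,0.104],[60,9,18.8,1.6,0.044,0.034,0.104],[60,11,17.8,1.2,0.044,0.034,0.104],[60,12.7,16.7,0.8,0.044,0.034,0.104]]]'

```text
time_s: 11.45
tcp_pos: [0.6064, -0.1145, 0.2551]
eef_rot: [-2.887, -0.101, 2.463]
force: [-0.7, 0.3, -0.2]
width: 0.704
```

Request:
step_arm --targets '[[[60,14.3,15.3,0.6,0.044,0.034,0.104],[60,15.8,13.7,0.4,0.044,0.034,0.104],[60,17,12,0.4,0.044,0.034,0.104],[60,18.3,10.2,0.6,0.044,0.034,0.104],[60,19.2,8.3,0.8,0.044,0.034,0.104]]]'

```text
time_s: 11.95
tcp_pos: [0.5949, -0.0115, 0.2403]
eef_rot: [-2.616, -0.06, 1.917]
force: [0.2, -0.5, 0.4]
width: 0.7
```

Request:
step_arm --targets '[[[55,19.9,6.3,1.2,0.044,0.034,0.104],[50,20.4,4.3,1.6,0.044,0.034,0.104],[40,0,0,0,0,0,0],[40,0,0,0,0,0,0]]]'

```text
time_s: 12.35
tcp_pos: [0.5903, 0.0282, 0.2338]
eef_rot: [-2.523, -0.006, 1.712]
force: [0.7, 0.5, 0.2]
width: 0.467
```

```bash
python3 - <<'E'
from h import *
o=robot.get_obs(); im=robot.capture('wrist')[:,:,::-1].copy(); print(o['tcp_pos'],o['eef_rot'],o['joint_positions'])
cv2.imwrite('pics/w9raw.png',im)
for u in (-.11,-.08,.05,.11):
  for d in (-.008,.008):
    p=proj('wrist',brush+yv*u+up*d,o)[0]; print(u,d,p); cv2.circle(im,(int(round(p[0])),int(round(p[1]))),1,(0,255,0),-1)
cv2.imwrite('pics/w9.png',im)
im=robot.capture('top')[:,:,::-1]; cv2.imwrite('pics/t9raw.png',im);cv2.imwrite('pics/t9.png',cv2.resize(im[205:335,420:540],None,fx=4.5,fy=4.5,interpolation=cv2.INTER_CUBIC))
E
```

```text
[0.5903 0.0282 0.2338] [-2.5227 -0.0061  1.7119] [-0.0327  0.3757  1.3239 -0.1079  2.0521 -0.1957]
-0.11 -0.008 [329.6947  51.9269]
-0.11 0.008 [300.4917  51.7984]
-0.08 -0.008 [329.1583 109.2548]
-0.08 0.008 [300.9407 109.104 ]
0.05 -0.008 [327.1797 318.3755]
0.05 0.008 [302.6595 318.1613]
0.11 -0.008 [326.4247 397.214 ]
0.11 0.008 [303.3403 396.9834]
```

View pics/w9.png

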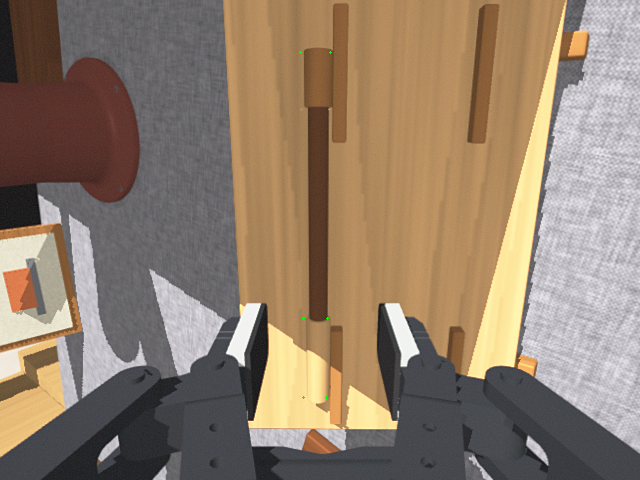

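View pics/t9.png

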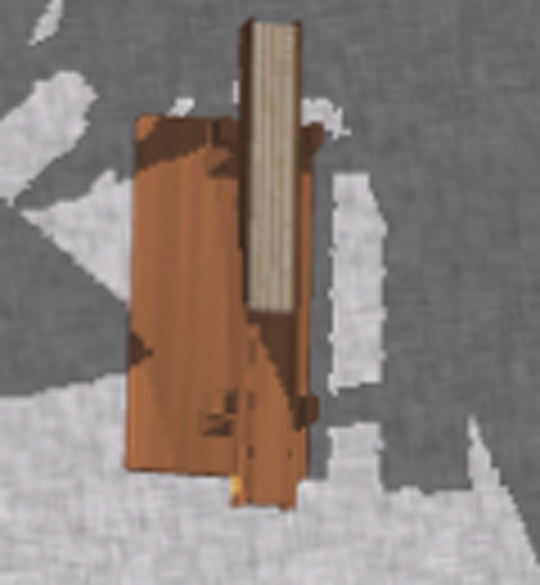

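The brush axis is at column 318 (predicted 315), with its ends at rows 48 and 402. That is about 1 mm down the slope from the estimate. Next I check the fan's overhang from the top view and plan the grasp.

```bash
sed -i 's/^brush=.*/brush=c+.0415*up+.009*n+.0015*yv/' h.py; python3 - <<'E'
from h import *
a=onz('top',(272/4.5+420-.4,20/4.5+205-.4),.11); b=onz('top',(267/4.5+420-.4,508/4.5+205-.4),.11)
print(a,b,np.linalg.norm(a-b),(a+b)/2)
st=plan(brush+.03*n,Rb,5,40)
st=plan(brush-.005*n,Rb,5,40,st)
E
```

```text
[ 0.6521 -0.3501  0.11  ] [ 0.4247 -0.3207  0.11  ] 0.2292707259463778 [ 0.5384 -0.3354  0.11  ]
dist mm 80.5306825261358 rot 0.009295223014905341 per row 16.106136505227163 0.001859044602981068 tool shift [-1.1558 -2.4577 80.4849]
[[[40,-0.2,-0.5,16.1,-0.001,-0.001,0.001],[40,-0.2,-0.5,16.1,-0.001,-0.001,0.001],[40,-0.2,-0.5,16.1,-0.001,-0.001,0.001],[40,-0.2,-0.6,16.1,-0.001,-0.001,0.001],[40,-0.2,-0.6,16.1,-0.001,-0.001,0.001]]]
dist mm 34.99999999999998 rot 0.0 per row 6.999999999999996 0.0 tool shift [-0.  0. 35.]
[[[40,-0.0,0.0,7.0,0.0,0.0,0.0],[40,-0.0,0.0,7.0,0.0,0.0,0.0],[40,-0.0,0.0,7.0,0.0,0.0,0.0],[40,-0.0,0.0,7.0,0.0,0.0,0.0],[40,-0.0,0.0,7.0,0.0,0.0,0.0]]]
```

The fan is centred within 1 mm in the stand. Approaching the brush.

Request:
step_arm --targets '[[[40,-0.2,-0.5,16,-0.001,-0.001,0.001],[40,-0.2,-0.5,16,-0.001,-0.001,0.001],[35,-0.2,-0.5,16,-0.001,-0.001,0.001],[30,-0.2,-0.6,16,-0.001,-0.001,0.001],[30,-0.2,-0.6,16,-0.001,-0.001,0.001]]]'

```text
time_s: 12.95
tcp_pos: [0.5419, 0.0201, 0.1704]
eef_rot: [-2.529, 0.001, 1.708]
force: [-0.0, -0.4, 0.3]
width: 0.352
```

Request:
step_arm --targets '[[[30,0,0,8,0,0,0],[30,0,0,8,0,0,0],[30,0,0,7,0,0,0],[30,0,0,5,0,0,0],[30,0,0,0,0,0,0]]]'

```text
time_s: 13.45
tcp_pos: [0.5257, 0.0188, 0.1466]
eef_rot: [-2.526, 0.001, 1.708]
force: [-1.1, -0.5, -0.3]
width: 0.353
```

```bash
python3 - <<'E'
from h import *
o=robot.get_obs(); im=robot.capture('wrist')[:,:,::-1].copy(); print(o['force'])
p,R=cur(); d=p-c; print(p,'up',d@up,'n',d@n,'y',d@yv,Ro.from_matrix(R.T@Rb).as_rotvec())
cv2.imwrite('pics/w10.png',im)
E
```

```text
[-1.0819 -0.467  -0.3258]
[0.526  0.0188 0.147 ] up 0.04144856465598651 n 0.010632940924619395 y 0.0006805036455901743 [-0.0043  0.0002 -0.0014]
```

View pics/w10.png

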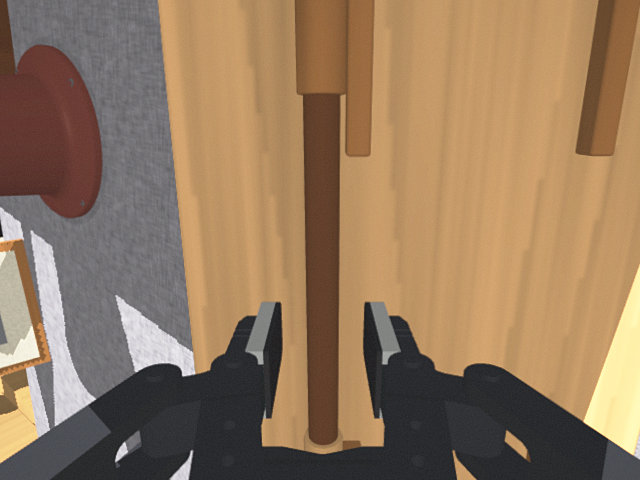

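The brush (columns 305 to 339) is centred between the pads. About 6 mm further and then close.

Request:
step_arm --targets '[[[30,0,0,3,0,0,0],[30,0,0,3,0,0,0],[30,0,0,0.5,0,0,0],[22,0,0,0,0,0,0],[15,0,0,0,0,0,0]]]'

```text
time_s: 14.0
tcp_pos: [0.5224, 0.0183, 0.1418]
eef_rot: [-2.527, 0.001, 1.708]
force: [0.4, -0.1, 0.1]
width: 0.176
```

Request:
step_arm --targets '[[[8,0,0,0,0,0,0],[4,0,0,0,0,0,0],[4,0,0,0,0,0,0],[4,0,0,0,0,0,0]]]'

```text
time_s: 14.4
tcp_pos: [0.5224, 0.0183, 0.1421]
eef_rot: [-2.527, 0.001, 1.708]
force: [-0.0, 0.0, 3.4]
width: 0.11
```

```bash
python3 - <<'E'
from h import *
o=robot.get_obs(); im=robot.capture('wrist')[:,:,::-1].copy(); print(o['force'])
p,R=cur(); d=p-c; print(p,'up',d@up,'n',d@n,'y',d@yv)
cv2.imwrite('pics/w11.png',im)
E
```

```text
[-0.033   0.0113  3.4271]
[0.5224 0.0183 0.1421] up 0.04158986813569226 n 0.004524500392160321 y 0.0006698898034089407
```

View pics/w11.png

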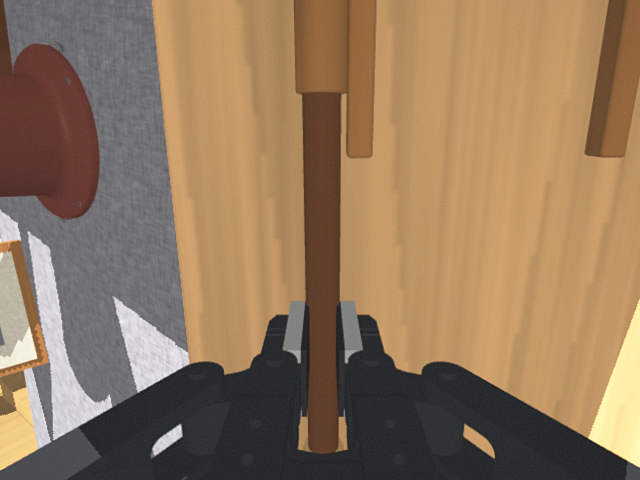

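The brush is gripped at (322,360), with the force settled. I lift and carry it to the tray.

Request:
step_arm --targets '[[[4,0,0,-4,0,0,0],[4,0,0,-10,0,0,0],[4,0,0,-25,0,0,0],[4,0,0,-30,0,0,0],[4,0,0,-30,0,0,0]]]'

```text
time_s: 14.95
tcp_pos: [0.5798, 0.0263, 0.2236]
eef_rot: [-2.527, 0.001, 1.708]
force: [-0.1, -0.3, -0.8]
width: 0.111
```

```bash
python3 - <<'E'
from h import *
o=robot.get_obs();print(o['width'],o['tcp_pos'])
plan(np.array([.4947,.336,.20]),yawdown(np.pi+.122),15,4)
E
```

```text
0.11136919472275554 [0.5798 0.0263 0.2236]
dist mm 322.002163399935 rot 1.648743590870809 per row 21.466810893329 0.10991623939138727 tool shift [318.4231 -20.7561  43.1431]
[[[4,21.2,-1.4,2.9,-0.032,-0.032,-0.1],[4,21.3,0.7,2.2,-0.032,-0.032,-0.1],[4,21.2,2.7,1.6,-0.032,-0.032,-0.1],[4,20.9,4.8,1.0,-0.032,-0.032,-0.1],[4,20.3,6.9,0.6,-0.032,-0.032,-0.1]]]
[[[4,19.6,8.8,0.2,-0.032,-0.032,-0.1],[4,18.6,10.8,-0.1,-0.032,-0.032,-0.1],[4,17.4,12.6,-0.3,-0.032,-0.032,-0.1],[4,16.0,14.3,-0.4,-0.032,-0.032,-0.1],[4,14.5,15.8,-0.4,-0.032,-0.032,-0.1]]]
[[[4,12.9,17.2,-0.3,-0.032,-0.032,-0.1],[4,11.1,18.4,-0.1,-0.032,-0.032,-0.1],[4,9.2,19.4,0.2,-0.032,-0.032,-0.1],[4,7.2,20.2,0.6,-0.032,-0.032,-0.1],[4,5.2,20.8,1.0,-0.032,-0.032,-0.1]]]
```

Request:
step_arm --targets '[[[4,21,-1.4,2,-0.032,-0.032,-0.1],[4,21,0.7,1.5,-0.032,-0.032,-0.1],[4,21,2.7,1.3,-0.032,-0.032,-0.1],[4,21,4.8,1,-0.032,-0.032,-0.1],[4,20.3,6.9,0.6,-0.032,-0.032,-0.1]]]'

```text
time_s: 15.45
tcp_pos: [0.552, 0.13, 0.2166]
eef_rot: [-2.722, -0.11, 2.226]
force: [0.3, -0.3, -0.2]
width: 0.109
```

Request:
step_arm --targets '[[[4,19.6,8.8,0.2,-0.032,-0.032,-0.1],[4,18.6,10.8,0,-0.032,-0.032,-0.1],[4,17.4,12.6,-0.3,-0.032,-0.032,-0.1],[4,16,14.3,-0.4,-0.032,-0.032,-0.1],[4,14.5,15.8,-0.4,-0.032,-0.032,-0.1]]]'

```text
time_s: 15.95
tcp_pos: [0.5235, 0.2333, 0.2084]
eef_rot: [-2.945, -0.11, 2.754]
force: [-0.7, -0.2, 0.3]
width: 0.109
```

Request:
step_arm --targets '[[[4,13,17.2,-0.3,-0.032,-0.032,-0.1],[4,11,18.4,0,-0.032,-0.032,-0.1],[4,9.2,19.4,0.2,-0.032,-0.032,-0.1],[4,7.2,20.2,0.6,-0.032,-0.032,-0.1],[4,5.2,20.8,1,-0.032,-0.032,-0.1]]]'

```text
time_s: 16.45
tcp_pos: [0.4949, 0.3366, 0.2]
eef_rot: [-3.137, 0.002, -3.016]
force: [-0.1, -0.3, -0.5]
width: 0.106
```

Request:
step_arm --targets '[[[4,0,0,0,0,0,0],[4,0,0,0,0,0,0]]]'

```text
time_s: 16.65
tcp_pos: [0.4951, 0.3353, 0.1997]
eef_rot: [-3.135, -0.001, -3.021]
force: [0.2, 0.1, 0.4]
width: 0.104
```

```bash
python3 - <<'E'
from h import *
o=robot.get_obs(); im=robot.capture('wrist')[:,:,::-1].copy(); print(o['tcp_pos'],o['eef_rot'],o['force'],o['width'])
cv2.imwrite('pics/w12.png',im)
im=robot.capture('side')[:,:,::-1]; cv2.imwrite('pics/s12.png',im)
plan(np.array([.4947,.336,.06]),yawdown(np.pi+.122),5,4)
E
```

```text
[0.4951 0.3353 0.1997] [-3.1348 -0.0005 -3.0208] [0.1952 0.0905 0.363 ] 0.10411504702057472
dist mm 139.60556764175504 rot 0.006959551800766268 per row 27.921113528351007 0.0013919103601532537 tool shift [  0.5839   2.1338 139.588 ]
[[[4,0.1,0.4,27.9,-0.001,-0.0,-0.0],[4,0.1,0.4,27.9,-0.001,-0.0,-0.0],[4,0.1,0.4,27.9,-0.001,-0.0,-0.0],[4,0.1,0.3,27.9,-0.001,-0.0,-0.0],[4,0.1,0.3,27.9,-0.001,-0.0,-0.0]]]
```

View pics/w12.png

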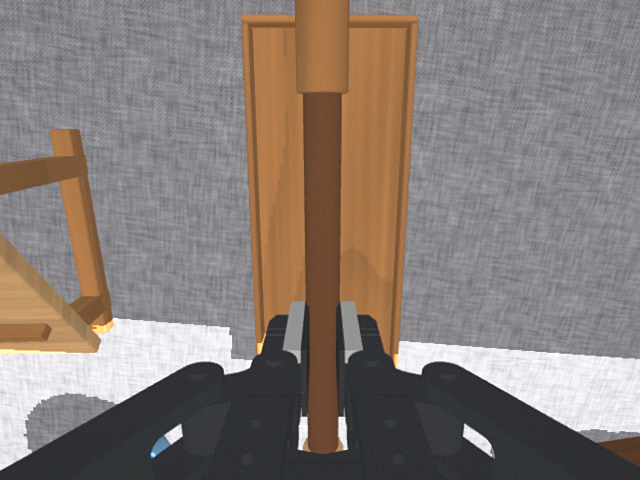

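View pics/s12.png

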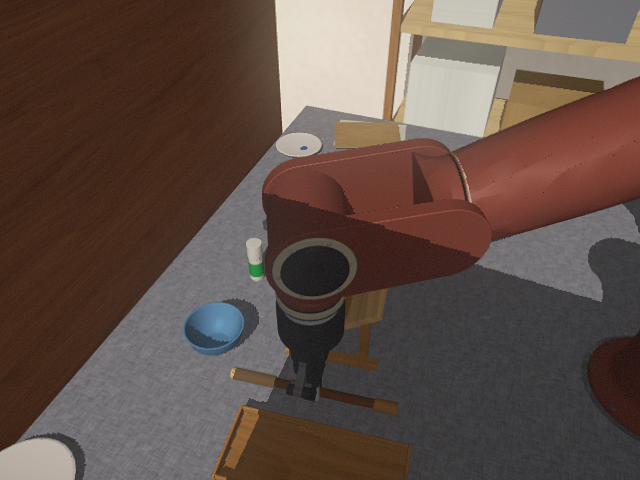

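The wrist view shows the tray centred under the brush, with its near corners at (243,17) and (417,17). I check those against the earlier estimate.

```bash
python3 - <<'E'
from h import *
o=robot.get_obs()
for p in [(242.5,16.5),(417.5,16.5)]: print(onz('wrist',p,.025,o))
E
```

```text
[0.3649 0.2644 0.025 ]
[0.351  0.3806 0.025 ]
```

Request:
step_arm --targets '[[[4,0.1,0.4,28,-0.001,0,0],[4,0.1,0.4,28,-0.001,0,0],[4,0.1,0.4,28,-0.001,0,0],[4,0.1,0.3,28,-0.001,0,0],[4,0.1,0.3,28,-0.001,0,0]]]'

```text
time_s: 17.25
tcp_pos: [0.4949, 0.3358, 0.0584]
eef_rot: [-3.14, -0.0, -3.022]
force: [0.1, -0.4, -0.2]
width: 0.109
```

Request:
step_arm --targets '[[[4,0,0,12,0,0,0],[4,0,0,12,0,0,0],[4,0,0,8,0,0,0],[4,0,0,5,0,0,0],[4,0,0,0,0,0,0]]]'

```text
time_s: 17.75
tcp_pos: [0.4943, 0.3365, 0.0224]
eef_rot: [-3.141, -0.001, -3.02]
force: [-0.0, -0.2, -0.6]
width: 0.109
```

```bash
python3 - <<'E'
from h import *
o=robot.get_obs(); im=robot.capture('wrist')[:,:,::-1].copy(); print(o['tcp_pos'],o['eef_rot'],o['force'],o['width'])
cv2.imwrite('pics/w13.png',im)
im=robot.capture('side')[:,:,::-1]; cv2.imwrite('pics/s13.png',cv2.resize(im[330:480,190:440],None,fx=3,fy=3))
E
```

```text
[0.4943 0.3365 0.0224] [-3.1405 -0.0006 -3.0201] [-0.0471 -0.1632 -0.6132] 0.10886700819583542
```

View pics/s13.png

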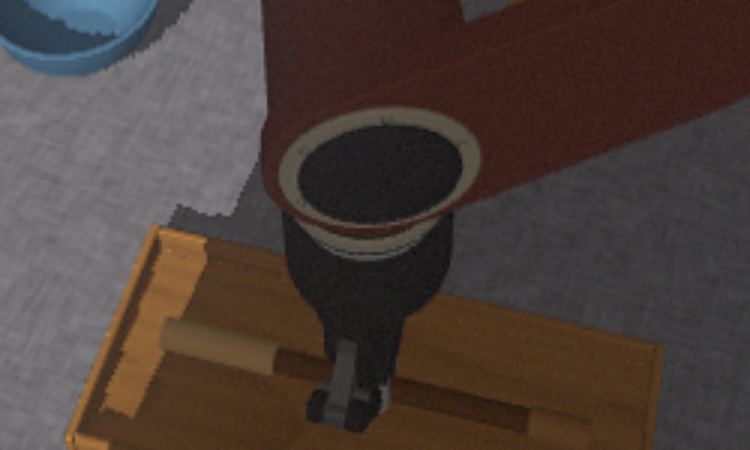

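The brush is inside the tray's walls and parallel to them. I lower slowly to contact.

Request:
step_arm --targets '[[[4,0,0,4,0,0,0],[4,0,0,4,0,0,0],[4,0,0,2,0,0,0],[4,0,0,0,0,0,0]]]'

```text
time_s: 18.25
tcp_pos: [0.4937, 0.3362, 0.0117]
eef_rot: [-3.14, -0.002, -3.02]
force: [-0.3, 0.9, -0.5]
width: 0.109
```

Request:
step_arm --targets '[[[4,0,0,1,0,0,0],[4,0,0,1,0,0,0],[4,0,0,0,0,0,0]]]'

```text
time_s: 18.55
tcp_pos: [0.494, 0.3364, 0.0101]
eef_rot: [-3.14, -0.001, -3.02]
force: [0.2, 0.1, -0.3]
width: 0.112
```

Request:
step_arm --targets '[[[4,0,0,0.8,0,0,0],[4,0,0,0,0,0,0]]]'

```text
time_s: 18.75
tcp_pos: [0.4941, 0.3364, 0.0094]
eef_rot: [-3.14, -0.001, -3.02]
force: [-0.0, -0.1, -1.5]
width: 0.106
```

Request:
step_arm --targets '[[[4,0,0,0.7,0,0,0],[4,0,0,0,0,0,0]]]'

```text
time_s: 18.95
tcp_pos: [0.4941, 0.3364, 0.0087]
eef_rot: [-3.14, -0.001, -3.02]
force: [-0.3, -0.1, -0.6]
width: 0.108
```

Request:
step_arm --targets '[[[4,0,0,0.7,0,0,0],[4,0,0,0,0,0,0]]]'

```text
time_s: 19.15
tcp_pos: [0.4942, 0.3364, 0.0086]
eef_rot: [-3.14, -0.001, -3.02]
force: [-1.6, -1.7, 4.8]
width: 0.109
```

Contact shows 4.8 N at z = 8.6 mm, as predicted. Releasing.

Request:
step_arm --targets '[[[8,0,0,0,0,0,0],[12,0,0,0,0,0,0],[16,0,0,0,0,0,0],[22,0,0,0,0,0,0],[30,0,0,0,0,0,0]]]'

```text
time_s: 19.65
tcp_pos: [0.494, 0.3364, 0.0078]
eef_rot: [-3.14, -0.001, -3.02]
force: [-0.4, 0.8, -0.3]
width: 0.352
```

Request:
step_arm --targets '[[[32,0,0,-3,0,0,0],[32,0,0,-8,0,0,0],[32,0,0,-20,0,0,0],[32,0,0,-40,0,0,0],[32,0,0,-40,0,0,0]]]'

```text
time_s: 20.15
tcp_pos: [0.4936, 0.3362, 0.12]
eef_rot: [-3.14, -0.002, -3.02]
force: [1.0, 0.5, -0.1]
width: 0.379
```

Request:
step_arm --targets '[[[40,0,0,-45,0,0,0],[40,0,0,-45,0,0,0],[40,0,0,0,0,0,0],[40,0,0,0,0,0,0]]]'

```text
time_s: 20.55
tcp_pos: [0.4952, 0.3372, 0.2119]
eef_rot: [3.141, 0.004, -3.02]
force: [0.0, 0.9, -0.7]
width: 0.468
```

```bash
python3 - <<'E'
from h import *
o=robot.get_obs(); im=robot.capture('wrist')[:,:,::-1].copy(); print(o['tcp_pos'],o['force'],o['joint_velocities'])
cv2.imwrite('pics/w14.png',im)
im=robot.capture('side')[:,:,::-1]; cv2.imwrite('pics/s14.png',im)
im=robot.capture('top')[:,:,::-1]; cv2.imwrite('pics/t14.png',im)
E
```

```text
[0.4952 0.3372 0.2119] [ 0.001   0.9026 -0.6968] [-0.0011  0.0399  0.0593 -0.0004 -0.0024  0.0003]
```

View pics/w14.png

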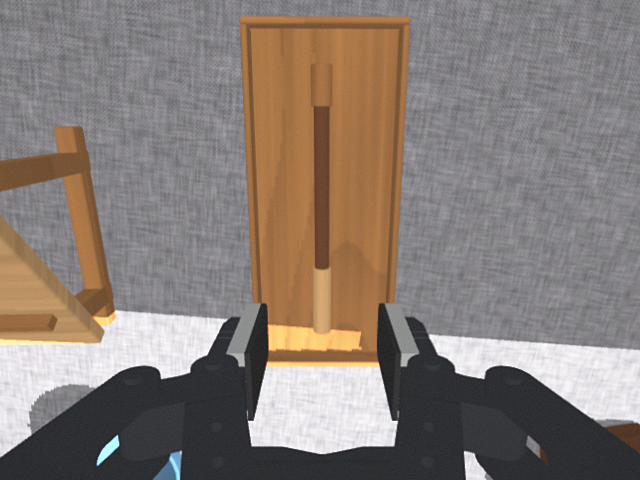

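View pics/s14.png

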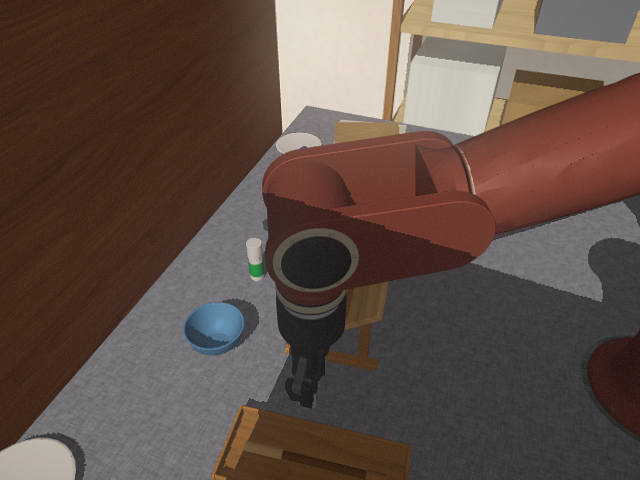

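View pics/t14.png

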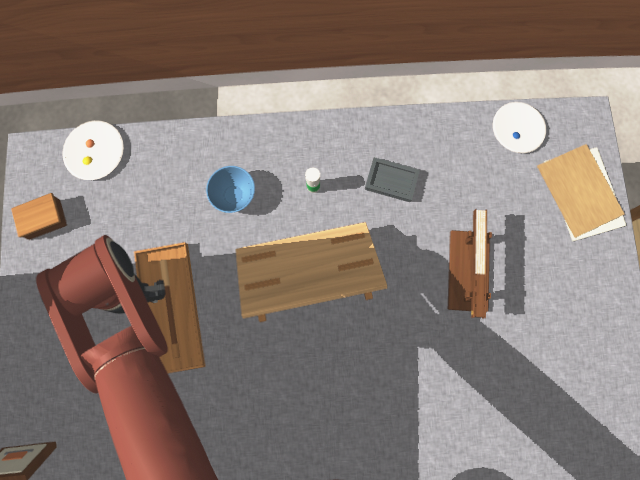

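The wrist view shows the brush (rows 64 to 333) flat and clear of the walls in the tray. The top view shows the fan in the stand at (480,263), an empty board, and the bowl, glue stick and ink stone where they started.

```bash
python3 - <<'E'
from h import *
print(robot.close_job()); print(robot.get_obs()['time_s'])
E
```

```text
the job is handed in; nothing more can be done
None
the job is handed in; nothing more can be done
```

The board is clear: the fan lies in both forks of the stand, and the brush lies in the tray. I handed the job in at about 20.7 s of the 62 s allowed.

- **Fan:** I placed it first, lowering it until contact read about 3 N, then let go. In the side view it lies level in both forks. In the top view its centre is within about 2 mm of the stand's centre, and its length measured 229 mm against the 230 mm given.
- **Brush:** I lowered it until contact read about 5 N, close to the height I had worked out, then let go. The wrist view shows it flat, clear of the walls and parallel to them.
- **Other items:** The bowl, glue stick and ink stone look unmoved in the last top view. I compared them by eye, not by measurement. The gripper ended about 0.21 m above the table, touching nothing.
- **Disagreements:** The top and wrist cameras differed by 1–3 mm on most points, and by about 6 mm on one tray corner, which the clearances easily allowed for. I overshot sideways by about 6 mm above the stand and corrected it before lowering the fan.

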